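# Find the hidden notch of the key box and open its shutter

## Task

The grey key box on the desk is locked. Turn its round black knob slowly clockwise, feeling for the brief drop in turning resistance that gives away the hidden notch, stop there and let go of the knob, then slide the shutter by its red handle all the way towards the knob so that the keys can be reached. If the shutter is blocked, do not force it, and leave everything else on the desk where it is.

Things in the scene. Friction and masses are not known exactly. Their poses are not given: they have to be found in the camera images.
- key_box: Grey metal key box, 100 mm (its x) by 213 mm (its y) by 50 mm high, fixed to the desk; origin on the desk under its middle, z up. Its +y half is a tray under a bare metal shutter; on its -y half stands a dark round lock case (radius 40 mm, top 68 mm above the desk) with a round fluted black knob on it.
- knob_grip (a point): Point on the knob's upright axis at the height to grip it, 92 mm above the desk; at [0, -62, 92] mm in the box frame; axes as the box's (they do not turn with the knob). The knob is 44 mm in diameter, from 69 to 100 mm above the desk, and can be taken at any yaw. Clockwise seen from above is a negative turn about z.
- lock_case (a point): Middle of the lock case's top, under the knob. Hidden in the case the knob turns a slotted plate under a sprung follower: light uneven drag that stays within 0.12 N m either way. The notch lies 0.35 to 1.3 rad clockwise from where the knob stands at the start; a stop lies 0.7 rad beyond it. A gripper of 40 N or more holds the knob firmly.
- knob_top (a point): Middle of the knob's top. Over the last 0.07 rad before the notch's middle resistance vanishes and the knob pulls on clockwise with 0.2 to 0.4 N m; this is nil at the middle, turns into a resistance of 0.25 to 0.5 N m from 0.02 to 0.06 rad past it, and is gone 0.1 rad past it: overrun (turn back to find it). Let go within 0.04 rad of the middle, the knob settles in the notch.
- shutter (a joint): Travel of the shutter in m: 0 shut, 0.070 fully open; grows as the shutter slides along the box's -y, towards the knob. Friction about 1.5 N. Unless the knob rests in the notch, the shutter's tongue meets the slotted plate after about 6 mm of travel and is blocked; a tongue pressed there with more than 20 N is damaged.
- shutter_grip (a point): Grip point in the middle of the shutter's upright red handle, 7 mm below its top; the handle is 40 mm long (box x), 10 mm thick (box y), its top 80 mm above the desk; axes as the box's. When shut it lies at [0, 86, 73] mm in the box frame. The box's end wall behind it is 50 mm high: keep fingertips more than 52 mm above the desk.
- keys: Bunch of keys with a green tag lying in the tray under the shutter, 78x70x23 mm.
- stapler: Black desk stapler, 150x36x54 mm, loose on the desk, a bystander.
- notes: Yellow pad of sticky notes, 76x50x14 mm, loose, a bystander.
- tape: Roll of black tape lying flat, 59 mm across, 19 mm high, loose, a bystander.
- carton: Small dark carton, 100x66x40 mm, loose, a bystander.
- marker: Red and white marker pen lying down, 136 mm long, loose, a bystander.

How it is judged:
By the outcome, as a careful person would: the job done as asked, in the order asked, and still so for the second after the job is handed in, with the robot touching nothing.
It also fails if it takes over 72 s, if anything falls off the work surface, if the arm or the gripper's body presses on something with over 40 N, if the wrist force passes 120 N, or if a joint passes its speed limit or range.

## Robot

A 7-joint arm with a two-finger parallel gripper is mounted at the origin on a cart in front of the work surface, level with it; the furniture and walls round the work are solid. World frame = base frame: x ahead of the robot, y to its left, z up, the work surface at z = 0. Lengths are in m, angles in rad, forces in N, time in s.
With the tool pointing down it reaches from about 0.425 to 0.875 m from the base axis. Payload 4.7 kg.
Tool frame: the origin (TCP) lies where the fingers leave the gripper's body, on its centre line; the fingertips stand 70 mm ahead of it and the grasp point (between the pads) lies 51 mm ahead of it; z points along the fingers, y is the line along which they close (so a half turn about z gives the same grasp; the last joint's range is limited). The gripper opens to 87 mm and grips with 3 to 60 N. Pads are 19 mm wide; open, the fingers measure 117 mm over their backs; the gripper's body (75 mm by 190 mm) begins 51 mm behind the grasp point.
Start: joints at [-1.14, 0.321, -0.07, 1.45, 0.023, 1.371, -0.057], TCP at [0.263, 0.594, 0.292] pointing down, gripper open.
Joint ranges: [-2.86, 2.86], [-0.3, 2.09], [-1.38, 1.24], [0.06, 2.45], [-1.56, 4.7], [0.09, 2.05], [-2.69, 2.69]. Speed limits (rad/s): [2.57, 2.57, 3.14, 3.14, 3.14, 3.14, 3.14].

## Interface

Orientations are given as a rotation vector (axis times angle).
In Python, from bench import ctrl gives the robot as it stands.
- The arm moves only by the tool play_rows, never from a script. Its argument "increments" is a list that holds one entry, the list of rows, each a list of 7 numbers: the shift along the tool's x, y, z as a fraction of full scale, then the turn, a rotation vector about the tool's x, y, z as a fraction of full scale, then the gripper command: -1 is shut, 1 is fully open, values between are in proportion. A call has 1 to 8 rows; each row is the pose to reach, as a shift and turn from the pose commanded when the call began, along the tool's axes at that moment; what a row does not reach only later rows make up. Full scale, the value 1, is 0.1 m for a shift and 90 degrees for a turn. A row lasts 1/10 s, in which the tool goes at most 50 mm and 8.59 degrees, less where a joint would pass 70% of its speed; a pose out of reach is approached as far as the arm can. A call with a number of a shift or a turn outside -1 to 1 is refused whole. A call with a gripper value outside its range is refused whole. The fingers move at their own pace and stop on an object; "squeeze" is the grip in N (left out, the last holds). Time passes only in rows, so rows that repeat a pose let the fingers close. It gives the time, the measured TCP pose, the force, the opening and the grip force at its end, in the units of the state.
- ctrl.get_state(): the state, without advancing time (a new reading comes with each control period).
- ctrl.get_image(name): name is "scene" or "top"; returns the picture (384x512x3 uint8, red, green, blue); there is no depth.
- ctrl.get_calibration(name): a dict with "vertical_fov" (degrees; the focal length in pixels is half the picture's height over the tangent of half this angle, whatever the lens; pixels are square), "cx", "cy" (the principal point, pixels), "R" (3x3) and "t" (3): a world point X has camera coordinates R X + t. Camera axes: x right, y down, z forward; pixel columns grow to the right and rows downward; lengths in m; the calibration is good to about 2 mm. A picture is of the moment at which its call begins. get_calibration takes no time and is no camera call.
- ctrl.close_job(): hands the job in; it is judged then, once.
The state is a dict: "time": time; "joint_positions": joint angles; "qd": joint speeds; "joint_torque": joint torques, N m; "position": TCP position; "tool_rot": TCP orientation; "ft_force": force on the tool from outside, world axes, zero at the start; "torque": the same for the moment, N m; "grip_width": opening from 0.0 (shut) to 1.0 (fully open); "grip_force": force on a finger pad.
Only numpy, scipy, OpenCV 4.12 (cv2) and the standard library are available. Lean on these libraries where they do the work, as an engineer would, in place of code of your own. Each camera call takes 0.05 s, during which the arm holds its last target. There are 200 camera calls.

## Working session

There is one attempt and no reset: what is moved stays moved. The work goes in short steps, Python scripts to look and compute and a tool call to move; the robot and the scene stay as the last step left them, time stands still between calls to the robot, and variables do not carry over. Pictures are saved under pics/ and viewed, at most 10 in all, crops included, and the job is handed in when it is done.

Besides the shell and the picture viewer there is one more tool, called as name(argument=value, ...), one argument or row to a line, values as JSON. play_rows: Moves the arm, as the interface text tells. Shift numbers are shares of 0.1 m and turn numbers shares of 90 degrees, none past 1 either way. Its arguments: {"type":"object","properties":{"increments":{"type":"array"},"squeeze":{"type":"number"}},"required":["increments"]}

```bash
mkdir -p pics; ls
python3 - <<'E'
from bench import ctrl
import cv2
s=ctrl.get_state(); print(s)
for n in("scene","top"):
    im=ctrl.get_image(n); cv2.imwrite(f"pics/{n}0.png",im[:,:,::-1]); print(n,ctrl.get_calibration(n))
a=cv2.imread("pics/scene0.png");b=cv2.imread("pics/top0.png")
E
```

```text
pics
{'time': 0.0, 'joint_positions': array([-1.13987583,  0.32185187, -0.07007515,  1.45166714,  0.02255833,
        1.37079284, -0.05689762]), 'qd': array([-5.03924830e-04,  4.23950223e-04,  1.82579874e-03, -1.34519138e-03,
        2.24978303e-05,  3.94199123e-04,  1.43162194e-03]), 'joint_torque': array([-8.11367518e-04, -4.91282129e+01, -4.04546158e-01, -3.12546766e+01,
       -6.38746982e-02,  4.33170993e-02,  1.83386792e-04]), 'position': array([0.26302087, 0.59395182, 0.29114649]), 'tool_rot': array([-6.49916100e-01, -3.07328166e+00,  2.98825072e-03]), 'ft_force': array([-0.00561754, -0.93428422,  0.2900902 ]), 'torque': array([ 0.01956257,  0.02425566, -0.02021005]), 'grip_force': 0.0, 'grip_width': 0.9996157894862998}
scene {'vertical_fov': 48.001554125476524, 'cx': 258.0200895973905, 'cy': 182.15163918052986, 'R': array([[ 0.73587395, -0.67695636,  0.01481935],
       [-0.49746627, -0.55535093, -0.66641778],
       [ 0.4593657 ,  0.48302736, -0.74543124]]), 't': array([-0.41555346,  0.35954429,  1.21791044])}
top {'vertical_fov': 57.534643014533835, 'cx': 253.40484720566408, 'cy': 192.7586074465475, 'R': array([[ 0.03008783, -0.99940685,  0.01675323],
       [-0.99580216, -0.03142044, -0.08596987],
       [ 0.08644527, -0.01409625, -0.99615687]]), 't': array([-0.01846886,  0.60290619,  1.05144915])}
```

View pics/top0.png

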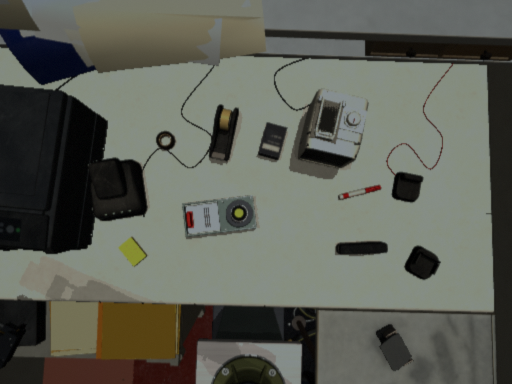

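View pics/scene0.png

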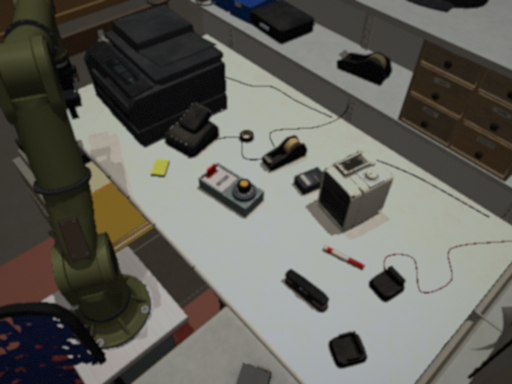

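The top view shows the box around (219,216): red handle at (190,218), knob at (238,212). The scene view shows the handle at (211,171) and the knob at (243,187). The space around the box is clear. Next I'll measure.

```bash
cat > h.py <<'E'
import numpy as np, cv2
from bench import ctrl
def cam(n):
    c=ctrl.get_calibration(n); return 192/np.tan(np.radians(c["vertical_fov"]/2)),c["cx"],c["cy"],np.array(c["R"]),np.array(c["t"])
def ray(n,p):
    f,cx,cy,R,t=cam(n); d=R.T@np.array([(p[0]-cx)/f,(p[1]-cy)/f,1]); return -R.T@t,d
def onz(n,p,z):
    o,d=ray(n,p); return o+d*(z-o[2])/d[2]
def tri(p,q):
    A=np.zeros((3,3));b=np.zeros(3)
    for n,x in(("scene",p),("top",q)):
        o,d=ray(n,x); d/=np.linalg.norm(d); M=np.eye(3)-np.outer(d,d); A+=M;b+=M@o
    return np.linalg.solve(A,b)
def proj(n,X):
    f,cx,cy,R,t=cam(n); c=R@np.array(X)+t; return f*c[0]/c[2]+cx,f*c[1]/c[2]+cy
E
python3 - <<'E'
from h import *
P={}
for n,(x0,y0,x1,y1) in(("scene",(190,155,275,225)),("top",(175,185,265,245))):
    im=cv2.imread(f"pics/{n}0.png"); hsv=cv2.cvtColor(im,cv2.COLOR_BGR2HSV)
    H,S,V=[hsv[...,i].astype(int) for i in range(3)]
    roi=np.zeros(H.shape,bool); roi[y0:y1,x0:x1]=1
    red=roi&((H<8)|(H>172))&(S>130)&(V>70)
    yel=roi&(H>15)&(H<40)&(S>80)&(V>90)
    for k,m in(("red",red),("yel",yel)):
        ys,xs=np.nonzero(m); P[n,k]=(xs.mean(),ys.mean()); print(n,k,len(xs),P[n,k],xs.min(),xs.max(),ys.min(),ys.max())
    cv2.imwrite(f"pics/{n}crop.png",cv2.resize(im[y0:y1,x0:x1],None,fx=6,fy=6,interpolation=cv2.INTER_CUBIC))
for k in("red","yel"): print(k,tri(P["scene",k],P["top",k]))
print("yel z.1",onz("top",P["top","yel"],.1),onz("scene",P["scene","yel"],.1))
a=cv2.imread("pics/scenecrop.png");b=cv2.imread("pics/topcrop.png")
h=max(a.shape[0],b.shape[0]); pad=lambda i:cv2.copyMakeBorder(i,0,h-i.shape[0],0,0,0)
c=np.hstack([pad(a),pad(b)]); cv2.imwrite("pics/crops.png",cv2.resize(c,None,fx=.75,fy=.75))
E
```

```text
scene red 37 (np.float64(211.05405405405406), np.float64(169.83783783783784)) 207 215 165 176
scene yel 47 (np.float64(243.53191489361703), np.float64(182.72340425531914)) 240 247 180 186
top red 70 (np.float64(189.15714285714284), np.float64(219.27142857142857)) 186 193 212 227
top yel 58 (np.float64(238.39655172413794), np.float64(212.51724137931035)) 235 242 209 216
red [0.51524572 0.18798786 0.06242137]
yel [0.53840133 0.04270243 0.09923972]
yel z.1 [0.53886781 0.04226665 0.1       ] [0.53746953 0.0426017  0.1       ]
```

View pics/crops.png

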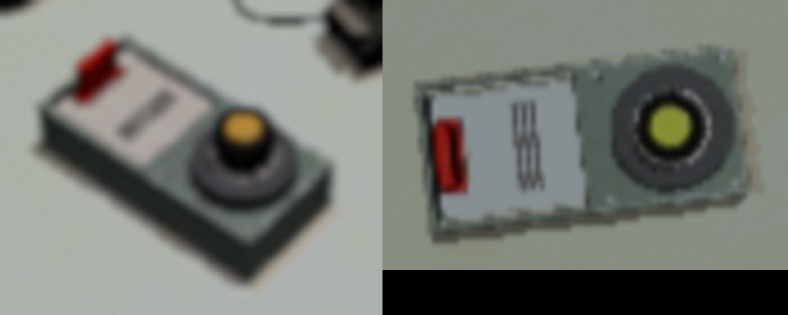

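The crops show the box with its red handle at the left end and the knob, with its yellow top disc, at the right. The knob's height triangulates to 99 mm against an expected 100 mm. Next are the box yaw from its far long edge and the path clearance.

Run:
```python
from h import *
im=cv2.imread("pics/top0.png"); g=cv2.GaussianBlur(cv2.cvtColor(im,cv2.COLOR_BGR2GRAY),(3,3),0).astype(float)
pts=[]
for u in range(192,250):
    yl=203-(u-183)*0.115; r=np.arange(int(yl)-5,int(yl)+6); d=-(g[r+1,u]-g[r-1,u]); d=np.clip(d,0,None)
    k=d.argmax(); pts.append((u,r[k]))
p=np.float32(pts); vx,vy,x0,y0=cv2.fitLine(p,cv2.DIST_HUBER,0,.01,.01).ravel()
f=lambda u:(u,y0+(u-x0)*vy/vx)
A=onz("top",f(192),.05);B=onz("top",f(250),.05); d=A-B
print("edge",A,B,"yaw deg",np.degrees(np.arctan2(-d[0],d[1])))
k=np.array([.5384,.0427]); r=tri((211.05,169.84),(189.16,219.27))[:2]-k; print("yaw2",np.degrees(np.arctan2(-r[0],r[1])),np.hypot(*r))
yaw=np.arctan2(-d[0],d[1]); n=np.array([np.cos(yaw),np.sin(yaw)]); print("edge dist to knob",(A[:2]-k)@n)
for q in((100,90),(92,250),(0,250),(147,215),(92,218)): print(q,onz("top",q,.0),onz("top",q,.2))
for y in(yaw,np.arctan2(-r[0],r[1])):
    X=[*(k+.148*np.array([-np.sin(y),np.cos(y)])),.08]; print("handle",X,proj("top",X),proj("scene",X))
```

```text
edge [0.57026719 0.18370846 0.05      ] [0.59023519 0.01038112 0.05      ] yaw deg 6.571730999193309
yaw2 9.056422655534586 0.1471227485554039
edge dist to knob 0.04779580141716083
(100, 90) [0.92124943 0.5025931  0.        ] [0.84645311 0.41395936 0.2       ]
(92, 250) [0.41235784 0.49274881 0.        ] [0.43012517 0.40590567 0.2       ]
(0, 250) [0.40426622 0.77345104 0.        ] [0.42350536 0.63555022 0.2       ]
(147, 215) [0.52528527 0.32984462 0.        ] [0.52251193 0.27263256 0.2       ]
(92, 218) [0.51078459 0.49959668 0.        ] [0.51064882 0.41150797 0.2       ]
handle [np.float64(0.5214618411620956), np.float64(0.18972754427379218), 0.08] (np.float64(187.5225427286607), np.float64(217.17109133176243)) (np.float64(211.96528250720195), np.float64(165.20214408139333))
handle [np.float64(0.515103760137212), np.float64(0.18885500404794714), 0.08] (np.float64(187.72248009482672), np.float64(219.3779410795758)) (np.float64(210.67548349002288), np.float64(166.2224109401714))
```

play_rows(
  increments=[
    [[-0.3, -0.5, 0, 0, 0, 0, 1], [-0.6, -1, 0, 0, 0, 0, 1], [-0.6, -1, 0, 0, 0, 0, 1]],
  ],
)

```text
time: 0.4
position: [0.2793, 0.4738, 0.2914]
tool_rot: [0.656, 3.071, -0.006]
ft_force: [0.4, 0.2, -0.7]
grip_width: 1.003
grip_force: 0.0
```

play_rows(
  increments=[
    [[-0.45, -0.5, 0, 0, 0, 0, 1], [-0.9, -1, 0, 0, 0, 0, 1], [-0.9, -1, 0, 0, 0, 0, 1]],
  ],
)

```text
time: 0.7
position: [0.3203, 0.3473, 0.2919]
tool_rot: [0.654, 3.073, -0.002]
ft_force: [0.4, 0.5, 0.6]
grip_width: 1.002
grip_force: 0.0
```

play_rows(
  increments=[
    [[-0.5, -0.35, 0, 0, 0, 0, 1], [-1, -0.7, 0, 0, 0, 0, 1], [-1, -0.7, 0, 0, 0, 0, 1]],
  ],
)

```text
time: 1.0
position: [0.3845, 0.2416, 0.2922]
tool_rot: [0.659, 3.071, -0.001]
ft_force: [0.1, 0.8, -0.1]
grip_width: 1.0
grip_force: 0.0
```

play_rows(
  increments=[
    [[-0.5, -0.3, 0, 0, 0, 0, 1], [-1, -0.6, 0, 0, 0, 0, 1], [-1, -0.6, 0, 0, 0, 0, 1]],
  ],
)

```text
time: 1.3
position: [0.4519, 0.1455, 0.2923]
tool_rot: [0.661, 3.07, -0.002]
ft_force: [-0.0, -0.5, 0.5]
grip_width: 1.0
grip_force: 0.0
```

play_rows(
  increments=[
    [[-0.5, -0.25, 0, 0, 0, 0, 1], [-1, -0.5, 0, 0, 0, 0, 1], [-1, -0.5, 0, 0, 0, 0, 1], [-1, -0.5, 0, 0, 0, 0, 1]],
  ],
)

```text
time: 1.7
position: [0.5214, 0.0624, 0.2918]
tool_rot: [-0.657, -3.072, 0.002]
ft_force: [-0.4, 0.9, -0.4]
grip_width: 1.0
grip_force: 0.0
```

```bash
cat >> h.py <<'E'
from scipy.spatial.transform import Rotation as Ro
def st():
    s=ctrl.get_state(); R=Ro.from_rotvec(s["tool_rot"]).as_matrix(); y=np.degrees(np.arctan2(R[1,1],R[0,1]))
    print("t",s["time"],"pos",s["position"].round(4),"tooly deg",y.round(2),"zaxis",R[:,2].round(3),"F",s["ft_force"].round(2),"M",s["torque"].round(3),"grip",round(s["grip_width"]*87,1),s["grip_force"],"q",np.round(s["joint_positions"],2))
    return s,R
def togo(x,y,z):
    s,R=st(); print("tool shift/0.1:",(R.T@(np.array([x,y,z])-s["position"])/.1).round(3))
E
python3 -c "
from h import *
togo(.538,.0425,.145)"
```

```text
t 1.7 pos [0.5214 0.0624 0.2918] tooly deg 65.84 zaxis [-0.001 -0.001 -1.   ] F [-0.38  0.93 -0.36] M [ 0.067 -0.023  0.016] grip 87.0 0.0 q [-0.61  0.05  0.45  1.77 -0.02  1.32  1.  ]
tool shift/0.1: [-0.233 -0.112  1.468]
```

play_rows(
  increments=[
    [[-0.23, -0.11, 0.35, 0, 0, 0, 1], [-0.23, -0.11, 0.7, 0, 0, 0, 1], [-0.23, -0.11, 0.8, 0, 0, 0, 1], [-0.23, -0.11, 0.8, 0, 0, 0, 1]],
  ],
)

```text
time: 2.1
position: [0.5356, 0.0472, 0.2107]
tool_rot: [-0.645, -3.07, 0.001]
ft_force: [-0.8, -0.5, 0.5]
grip_width: 1.001
grip_force: 0.0
```

Run:
```python
from h import *
togo(.538,.0425,.145)
a=ctrl.get_image("scene")[:,:,::-1]; b=ctrl.get_image("top")[:,:,::-1]
c=np.hstack([cv2.resize(a[110:240,170:290],None,fx=3,fy=3),cv2.resize(b[150:280,165:295],None,fx=3,fy=3)])
cv2.imwrite("pics/pre.png",c)
```

```text
t 2.1 pos [0.5356 0.0472 0.2107] tooly deg 66.27 zaxis [-0.004  0.    -1.   ] F [-0.8  -0.48  0.48] M [0.018 0.056 0.015] grip 87.1 0.0 q [-0.57  0.15  0.47  1.85 -0.07  1.17  1.08]
tool shift/0.1: [-0.043 -0.032  0.657]
```

View pics/pre.png

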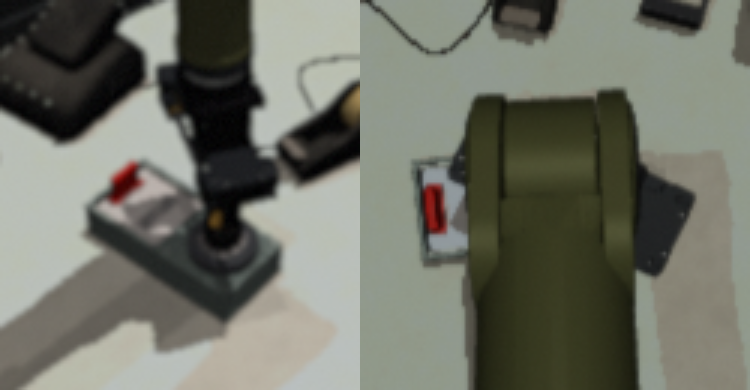

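The gripper is above the knob with the fingers either side, near (225,215) in the left half of the picture. I'll go down part way and let it settle.

play_rows(
  increments=[
    [[0, 0, 0.25, 0, 0, 0, 1], [0, 0, 0.25, 0, 0, 0, 1], [0, 0, 0.25, 0, 0, 0, 1], [0, 0, 0.25, 0, 0, 0, 1]],
  ],
)

```text
time: 2.6
position: [0.5382, 0.0457, 0.189]
tool_rot: [0.649, 3.072, 0.002]
ft_force: [-0.5, 1.2, 0.4]
grip_width: 1.001
grip_force: 0.0
```

```bash
python3 -c "
from h import *
togo(.538,.0425,.145)"
```

```text
t 2.6 pos [0.5382 0.0457 0.189 ] tooly deg 66.14 zaxis [ 0.003  0.001 -1.   ] F [-0.52  1.15  0.38] M [-0.005 -0.049  0.001] grip 87.1 0.0 q [-0.57  0.17  0.48  1.87 -0.09  1.12  1.1 ]
tool shift/0.1: [-0.01  -0.031  0.44 ]
```

play_rows(
  increments=[
    [[-0.01, -0.03, 0.2, 0, 0, 0, 1], [-0.01, -0.03, 0.42, 0, 0, 0, 1], [-0.01, -0.03, 0.42, 0, 0, 0, 1], [-0.01, -0.03, 0.42, 0, 0, 0, 1], [-0.01, -0.03, 0.42, 0, 0, 0, 1]],
  ],
)

```text
time: 3.1
position: [0.5381, 0.0424, 0.1469]
tool_rot: [0.649, 3.071, 0.002]
ft_force: [0.5, -0.5, -0.3]
grip_width: 0.999
grip_force: 0.0
```

```bash
python3 -c "
from h import *
togo(.538,.0425,.145);st();ctrl.get_image('top');st();ctrl.get_image('top');st()"
```

```text
t 3.1 pos [0.5381 0.0424 0.1469] tooly deg 66.12 zaxis [ 0.003  0.001 -1.   ] F [ 0.53 -0.47 -0.29] M [-0.005 -0.006 -0.021] grip 86.9 0.0 q [-0.55  0.22  0.47  1.91 -0.12  1.03  1.13]
tool shift/0.1: [0.002 0.001 0.019]
t 3.1 pos [0.5381 0.0424 0.1469] tooly deg 66.12 zaxis [ 0.003  0.001 -1.   ] F [ 0.53 -0.47 -0.29] M [-0.005 -0.006 -0.021] grip 86.9 0.0 q [-0.55  0.22  0.47  1.91 -0.12  1.03  1.13]
t 3.15 pos [0.5381 0.0424 0.1468] tooly deg 66.13 zaxis [ 0.003  0.001 -1.   ] F [-0.54  0.29  0.89] M [-0.013  0.028 -0.027] grip 86.8 0.0 q [-0.55  0.22  0.47  1.91 -0.12  1.03  1.13]
t 3.2 pos [0.538  0.0424 0.1467] tooly deg 66.13 zaxis [ 0.002  0.001 -1.   ] F [ 0.33 -0.08 -0.26] M [ 0.007  0.018 -0.008] grip 86.9 0.0 q [-0.55  0.22  0.47  1.91 -0.12  1.03  1.13]
```

Centred. Closing on the knob.

play_rows(
  increments=[
    [[0, 0, 0.02, 0, 0, 0, 0], [0, 0, 0.02, 0, 0, 0, -0.3], [0, 0, 0.02, 0, 0, 0, -1], [0, 0, 0.02, 0, 0, 0, -1], [0, 0, 0.02, 0, 0, 0, -1], [0, 0, 0.02, 0, 0, 0, -1], [0, 0, 0.02, 0, 0, 0, -1], [0, 0, 0.02, 0, 0, 0, -1]],
  ],
  squeeze=50,
)

```text
time: 4.0
position: [0.5376, 0.0434, 0.1433]
tool_rot: [0.648, 3.073, 0.002]
ft_force: [2.8, 4.0, -1.3]
grip_width: 0.495
grip_force: 50.0
```

```bash
python3 -c "
from h import *
st();ctrl.get_image('top');st()"
```

```text
t 4.0 pos [0.5376 0.0434 0.1433] tooly deg 66.17 zaxis [ 0.001  0.001 -1.   ] F [ 2.76  3.97 -1.3 ] M [ 0.783 -0.52  -0.035] grip 43.1 49.9956364184618 q [-0.55  0.22  0.47  1.91 -0.12  1.03  1.13]
t 4.05 pos [0.5376 0.0434 0.1433] tooly deg 66.17 zaxis [ 0.001  0.001 -1.   ] F [ 2.79  4.63 -2.91] M [ 0.851 -0.555  0.003] grip 43.1 49.995609456673265 q [-0.55  0.22  0.47  1.92 -0.12  1.03  1.13]
```

play_rows(
  increments=[
    [[0, 0.01, 0, 0, 0, 0.025, -1], [0, 0.01, 0, 0, 0, 0.05, -1], [0, 0.01, 0, 0, 0, 0.075, -1], [0, 0.01, 0, 0, 0, 0.1, -1], [0, 0.01, 0, 0, 0, 0.12, -1], [0, 0.01, 0, 0, 0, 0.14, -1], [0, 0.01, 0, 0, 0, 0.16, -1], [0, 0.01, 0, 0, 0, 0.16, -1]],
  ],
)

```text
time: 4.85
position: [0.5379, 0.0438, 0.1433]
tool_rot: [1.029, 2.967, 0.002]
ft_force: [3.0, 5.2, -3.2]
grip_width: 0.495
grip_force: 50.0
```

```bash
cat >> h.py <<'E'
def kn():
    M=[];A=[]
    for _ in range(3):
        ctrl.get_image('top'); s=ctrl.get_state(); R=Ro.from_rotvec(s["tool_rot"]).as_matrix()
        M.append(s["torque"][2]);A.append(np.radians(66.17)-np.arctan2(R[1,1],R[0,1]))
    print("t %.2f turned %.3f Mz %.3f"%(s["time"],np.mean(A),np.mean(M)),np.round(M,2),"F",s["ft_force"].round(1),"q7",round(s["joint_positions"][6],2))
E
python3 -c "
from h import *
kn();st()"
```

```text
t 5.00 turned 0.251 Mz -0.032 [-0.06 -0.03 -0.01] F [ 3.2  3.9 -2.7] q7 0.88
t 5.0 pos [0.5379 0.0438 0.1433] tooly deg 51.79 zaxis [ 0.001  0.001 -1.   ] F [ 3.23  3.93 -2.73] M [ 0.799 -0.691 -0.011] grip 43.3 49.99510919675231 q [-0.58  0.23  0.5   1.91 -0.13  1.03  0.88]
```

play_rows(
  increments=[
    [[0, 0.01, 0, 0, 0, 0.01, -1], [0, 0.01, 0, 0, 0, 0.02, -1], [0, 0.01, 0, 0, 0, 0.03, -1], [0, 0.01, 0, 0, 0, 0.03, -1]],
  ],
)

```text
time: 5.4
position: [0.538, 0.044, 0.1433]
tool_rot: [-1.101, -2.942, -0.0]
ft_force: [1.0, 2.3, -1.0]
grip_width: 0.489
grip_force: 50.0
```

```bash
sed -i 's/range(3):/range(2):/' h.py; python3 -c "
from h import *
kn()"
```

```text
t 5.50 turned 0.299 Mz -0.046 [-0.09 -0.  ] F [ 1.1  2.3 -0.8] q7 0.84
```

play_rows(
  increments=[
    [[0, 0, 0, 0, 0, 0.01, -1], [0, 0, 0, 0, 0, 0.02, -1], [0, 0, 0, 0, 0, 0.03, -1], [0, 0, 0, 0, 0, 0.03, -1]],
  ],
)

```text
time: 5.9
position: [0.5381, 0.044, 0.1433]
tool_rot: [-1.17, -2.916, -0.0]
ft_force: [0.8, 4.5, -0.7]
grip_width: 0.495
grip_force: 50.0
```

```bash
python3 -c "
from h import *
kn()"
```

```text
t 6.00 turned 0.347 Mz -0.055 [-0.06 -0.05] F [0.3 2.2 0.4] q7 0.79
```

play_rows(
  increments=[
    [[0, 0, 0, 0, 0, 0.01, -1], [0, 0, 0, 0, 0, 0.02, -1], [0, 0, 0, 0, 0, 0.03, -1], [0, 0, 0, 0, 0, 0.03, -1]],
  ],
)

```text
time: 6.4
position: [0.5381, 0.0441, 0.1433]
tool_rot: [-1.238, -2.887, -0.0]
ft_force: [1.4, 4.1, -0.8]
grip_width: 0.498
grip_force: 50.0
```

```bash
python3 -c "
from h import *
kn()"
```

```text
t 6.50 turned 0.394 Mz 0.003 [-0.04  0.04] F [1.1 5.1 0.1] q7 0.74
```

play_rows(
  increments=[
    [[0, 0, 0, 0, 0, 0.01, -1], [0, 0, 0, 0, 0, 0.02, -1], [0, 0, 0, 0, 0, 0.03, -1], [0, 0, 0, 0, 0, 0.03, -1]],
  ],
)

```text
time: 6.9
position: [0.5382, 0.0442, 0.1433]
tool_rot: [1.306, 2.857, 0.001]
ft_force: [1.1, 5.4, -0.3]
grip_width: 0.5
grip_force: 50.0
```

```bash
python3 -c "
from h import *
kn()"
```

```text
t 7.00 turned 0.442 Mz -0.002 [ 0.02 -0.02] F [ 1.4  6.  -0.5] q7 0.7
```

play_rows(
  increments=[
    [[0.01, 0.01, 0, 0, 0, 0.01, -1], [0.01, 0.01, 0, 0, 0, 0.02, -1], [0.01, 0.01, 0, 0, 0, 0.03, -1], [0.01, 0.01, 0, 0, 0, 0.03, -1]],
  ],
)

```text
time: 7.4
position: [0.5383, 0.0444, 0.1433]
tool_rot: [1.374, 2.825, -0.001]
ft_force: [0.7, -0.5, -0.0]
grip_width: 0.496
grip_force: 50.0
```

```bash
python3 -c "
from h import *
kn()"
```

```text
t 7.50 turned 0.489 Mz 0.014 [0.02 0.01] F [ 0.4 -1.1  0.4] q7 0.65
```

play_rows(
  increments=[
    [[0, 0, 0, 0, 0, 0.01, -1], [0, 0, 0, 0, 0, 0.02, -1], [0, 0, 0, 0, 0, 0.03, -1], [0, 0, 0, 0, 0, 0.03, -1]],
  ],
)

```text
time: 7.9
position: [0.5383, 0.0445, 0.1433]
tool_rot: [1.44, 2.792, -0.001]
ft_force: [0.6, -2.1, 0.6]
grip_width: 0.497
grip_force: 50.0
```

```bash
python3 -c "
from h import *
kn()"
```

```text
t 8.00 turned 0.536 Mz -0.035 [-0.05 -0.02] F [ 1.8 -4.   0.1] q7 0.6
```

play_rows(
  increments=[
    [[0, 0, 0, 0, 0, 0.01, -1], [0, 0, 0, 0, 0, 0.02, -1], [0, 0, 0, 0, 0, 0.03, -1], [0, 0, 0, 0, 0, 0.03, -1]],
  ],
)

```text
time: 8.4
position: [0.5384, 0.0445, 0.1433]
tool_rot: [1.505, 2.757, -0.001]
ft_force: [2.0, -4.3, -0.9]
grip_width: 0.494
grip_force: 50.0
```

```bash
python3 -c "
from h import *
kn()"
```

```text
t 8.50 turned 0.584 Mz -0.056 [-0.1  -0.01] F [ 1.8 -5.2 -0.8] q7 0.56
```

play_rows(
  increments=[
    [[0, 0, 0, 0, 0, 0.01, -1], [0, 0, 0, 0, 0, 0.02, -1], [0, 0, 0, 0, 0, 0.03, -1], [0, 0, 0, 0, 0, 0.03, -1]],
  ],
)

```text
time: 8.9
position: [0.5385, 0.0446, 0.1433]
tool_rot: [1.57, 2.72, -0.001]
ft_force: [3.0, -4.6, -0.0]
grip_width: 0.497
grip_force: 50.0
```

```bash
python3 -c "
from h import *
kn()"
```

```text
t 9.00 turned 0.631 Mz -0.059 [-0.07 -0.05] F [ 1.8 -4.7 -0.4] q7 0.51
```

play_rows(
  increments=[
    [[-0.01, 0, 0, 0, 0, 0.01, -1], [-0.01, 0, 0, 0, 0, 0.02, -1], [-0.01, 0, 0, 0, 0, 0.03, -1], [-0.01, 0, 0, 0, 0, 0.03, -1]],
  ],
)

```text
time: 9.4
position: [0.5386, 0.0446, 0.1433]
tool_rot: [-1.633, -2.684, -0.0]
ft_force: [0.2, -4.2, 1.5]
grip_width: 0.495
grip_force: 50.0
```

```bash
python3 -c "
from h import *
kn()"
```

```text
t 9.50 turned 0.677 Mz -0.023 [-0.03 -0.01] F [ 0.1 -3.6  1.8] q7 0.47
```

play_rows(
  increments=[
    [[0, 0, 0, 0, 0, 0.01, -1], [0, 0, 0, 0, 0, 0.02, -1], [0, 0, 0, 0, 0, 0.03, -1], [0, 0, 0, 0, 0, 0.03, -1]],
  ],
)

```text
time: 9.9
position: [0.5387, 0.0446, 0.1433]
tool_rot: [-1.695, -2.645, -0.0]
ft_force: [-0.7, -1.7, 1.8]
grip_width: 0.491
grip_force: 50.0
```

```bash
python3 -c "
from h import *
kn()"
```

```text
t 10.00 turned 0.723 Mz 0.003 [-0.01  0.02] F [ 0.7 -2.5  2.2] q7 0.42
```

play_rows(
  increments=[
    [[0, 0, 0, 0, 0, 0.01, -1], [0, 0, 0, 0, 0, 0.02, -1], [0, 0, 0, 0, 0, 0.03, -1], [0, 0, 0, 0, 0, 0.03, -1]],
  ],
)

```text
time: 10.4
position: [0.5388, 0.0446, 0.1433]
tool_rot: [-1.757, -2.604, -0.0]
ft_force: [0.5, -1.3, 1.2]
grip_width: 0.495
grip_force: 50.0
```

```bash
python3 -c "
from h import *
kn()"
```

```text
t 10.50 turned 0.771 Mz -0.051 [-0.06 -0.04] F [ 1.8 -1.9  1.3] q7 0.38
```

play_rows(
  increments=[
    [[0, 0, 0, 0, 0, 0.01, -1], [0, 0, 0, 0, 0, 0.02, -1], [0, 0, 0, 0, 0, 0.03, -1], [0, 0, 0, 0, 0, 0.03, -1]],
  ],
)

```text
time: 10.9
position: [0.5388, 0.0446, 0.1433]
tool_rot: [1.818, 2.562, 0.001]
ft_force: [2.4, -0.5, 1.0]
grip_width: 0.498
grip_force: 50.0
```

```bash
python3 -c "
from h import *
kn()"
```

```text
t 11.00 turned 0.818 Mz -0.039 [-0.01 -0.06] F [ 1.6 -1.3  0.2] q7 0.33
```

play_rows(
  increments=[
    [[0, 0, 0, 0, 0, 0.01, -1], [0, 0, 0, 0, 0, 0.02, -1], [0, 0, 0, 0, 0, 0.03, -1], [0, 0, 0, 0, 0, 0.03, -1]],
  ],
)

```text
time: 11.4
position: [0.5389, 0.0447, 0.1433]
tool_rot: [1.878, 2.518, 0.001]
ft_force: [2.6, -0.0, -0.9]
grip_width: 0.496
grip_force: 50.0
```

```bash
python3 -c "
from h import *
kn()"
```

```text
t 11.50 turned 0.865 Mz -0.001 [-0.01  0.  ] F [ 3.7 -0.3 -0.9] q7 0.29
```

play_rows(
  increments=[
    [[0, 0, 0, 0, 0, 0.01, -1], [0, 0, 0, 0, 0, 0.02, -1], [0, 0, 0, 0, 0, 0.03, -1], [0, 0, 0, 0, 0, 0.03, -1]],
  ],
)

```text
time: 11.9
position: [0.539, 0.0447, 0.1433]
tool_rot: [1.936, 2.473, 0.001]
ft_force: [4.2, 0.1, -2.4]
grip_width: 0.496
grip_force: 50.0
```

```bash
python3 -c "
from h import *
kn()"
```

```text
t 12.00 turned 0.912 Mz -0.018 [-0.   -0.03] F [ 3.3  1.  -2.1] q7 0.24
```

play_rows(
  increments=[
    [[0, 0.01, 0, 0, 0, 0.01, -1], [0, 0.01, 0, 0, 0, 0.02, -1], [0, 0.01, 0, 0, 0, 0.03, -1], [0, 0.01, 0, 0, 0, 0.03, -1]],
  ],
)

```text
time: 12.4
position: [0.5393, 0.0447, 0.1433]
tool_rot: [-1.994, -2.426, 0.001]
ft_force: [0.3, -0.7, 1.8]
grip_width: 0.496
grip_force: 50.0
```

```bash
python3 -c "
from h import *
kn()"
```

```text
t 12.50 turned 0.959 Mz -0.038 [-0.03 -0.05] F [-0.8  0.5  3. ] q7 0.2
```

play_rows(
  increments=[
    [[0, 0, 0, 0, 0, 0.01, -1], [0, 0, 0, 0, 0, 0.02, -1], [0, 0, 0, 0, 0, 0.03, -1], [0, 0, 0, 0, 0, 0.03, -1]],
  ],
)

```text
time: 12.9
position: [0.5393, 0.0447, 0.1432]
tool_rot: [-2.051, -2.379, 0.001]
ft_force: [-1.8, -0.4, 3.8]
grip_width: 0.498
grip_force: 50.0
```

```bash
python3 -c "
from h import *
kn()"
```

```text
t 13.00 turned 1.006 Mz 0.022 [0.04 0.  ] F [-3.2  0.3  5.2] q7 0.15
```

play_rows(
  increments=[
    [[0, 0, 0, 0, 0, 0.01, -1], [0, 0, 0, 0, 0, 0.02, -1], [0, 0, 0, 0, 0, 0.03, -1], [0, 0, 0, 0, 0, 0.03, -1]],
  ],
)

```text
time: 13.4
position: [0.5395, 0.0447, 0.1433]
tool_rot: [-2.107, -2.33, 0.0]
ft_force: [-2.7, -0.4, 5.6]
grip_width: 0.493
grip_force: 50.0
```

```bash
python3 -c "
from h import *
kn()"
```

```text
t 13.50 turned 1.054 Mz -0.052 [-0.04 -0.07] F [-3.   0.2  4.4] q7 0.11
```

play_rows(
  increments=[
    [[0, 0, 0, 0, 0, 0.01, -1], [0, 0, 0, 0, 0, 0.02, -1], [0, 0, 0, 0, 0, 0.03, -1], [0, 0, 0, 0, 0, 0.03, -1]],
  ],
)

```text
time: 13.9
position: [0.5395, 0.0447, 0.1432]
tool_rot: [-2.162, -2.279, 0.0]
ft_force: [-2.8, 0.3, 5.3]
grip_width: 0.498
grip_force: 50.0
```

```bash
python3 -c "
from h import *
kn()"
```

```text
t 14.00 turned 1.102 Mz -0.176 [-0.21 -0.14] F [-2.7  0.5  5. ] q7 0.06
```

The torque now pulls on clockwise (-0.18 N m), so I'll take fine steps.

play_rows(
  increments=[
    [[0, 0, 0, 0, 0, 0.005, -1], [0, 0, 0, 0, 0, 0.01, -1], [0, 0, 0, 0, 0, 0.01, -1], [0, 0, 0, 0, 0, 0.01, -1]],
  ],
)

```text
time: 14.4
position: [0.5395, 0.0447, 0.1432]
tool_rot: [-2.179, -2.262, 0.0]
ft_force: [-2.2, -1.0, 4.4]
grip_width: 0.491
grip_force: 50.0
```

```bash
sed -i 's/range(2):/range(3):/' h.py; python3 -c "
from h import *
kn()"
```

```text
t 14.55 turned 1.117 Mz -0.126 [-0.09 -0.13 -0.16] F [-3.5  0.7  5. ] q7 0.05
```

play_rows(
  increments=[
    [[0, 0, 0, 0, 0, 0.005, -1], [0, 0, 0, 0, 0, 0.01, -1], [0, 0, 0, 0, 0, 0.01, -1], [0, 0, 0, 0, 0, 0.01, -1]],
  ],
)

```text
time: 14.95
position: [0.5396, 0.0447, 0.1432]
tool_rot: [-2.197, -2.245, 0.0]
ft_force: [-2.9, 0.3, 5.3]
grip_width: 0.496
grip_force: 50.0
```

```bash
python3 -c "
from h import *
kn()"
```

```text
t 15.10 turned 1.133 Mz -0.144 [-0.14 -0.11 -0.18] F [-3.3 -0.   5.6] q7 0.03
```

play_rows(
  increments=[
    [[0, 0, 0, 0, 0, 0.005, -1], [0, 0, 0, 0, 0, 0.01, -1], [0, 0, 0, 0, 0, 0.01, -1], [0, 0, 0, 0, 0, 0.01, -1]],
  ],
)

```text
time: 15.5
position: [0.5396, 0.0447, 0.1432]
tool_rot: [-2.214, -2.228, 0.0]
ft_force: [-2.8, 0.3, 4.8]
grip_width: 0.497
grip_force: 50.0
```

```bash
python3 -c "
from h import *
kn()"
```

```text
t 15.65 turned 1.149 Mz -0.190 [-0.19 -0.15 -0.23] F [-3.1  0.9  4.7] q7 0.02
```

play_rows(
  increments=[
    [[0, 0, 0, 0, 0, 0.005, -1], [0, 0, 0, 0, 0, 0.01, -1], [0, 0, 0, 0, 0, 0.01, -1], [0, 0, 0, 0, 0, 0.01, -1]],
  ],
)

```text
time: 16.05
position: [0.5396, 0.0447, 0.1432]
tool_rot: [-2.232, -2.211, 0.0]
ft_force: [-3.7, -0.2, 4.6]
grip_width: 0.491
grip_force: 50.0
```

```bash
python3 -c "
from h import *
kn()"
```

```text
t 16.20 turned 1.164 Mz -0.187 [-0.19 -0.22 -0.15] F [-3.1 -0.3  4.7] q7 0.0
```

play_rows(
  increments=[
    [[0, 0, 0, 0, 0, 0.005, -1], [0, 0, 0, 0, 0, 0.01, -1], [0, 0, 0, 0, 0, 0.01, -1], [0, 0, 0, 0, 0, 0.01, -1]],
  ],
)

```text
time: 16.6
position: [0.5397, 0.0447, 0.1432]
tool_rot: [-2.248, -2.194, -0.0]
ft_force: [-3.1, 0.7, 4.1]
grip_width: 0.493
grip_force: 50.0
```

```bash
python3 -c "
from h import *
kn()"
```

```text
t 16.75 turned 1.179 Mz -0.051 [-0.05 -0.03 -0.07] F [-3.5  1.2  4.4] q7 -0.01
```

play_rows(
  increments=[
    [[0, 0, 0, 0, 0, 0.005, -1], [0, 0, 0, 0, 0, 0.01, -1], [0, 0, 0, 0, 0, 0.01, -1], [0, 0, 0, 0, 0, 0.01, -1]],
  ],
)

```text
time: 17.15
position: [0.5397, 0.0447, 0.1433]
tool_rot: [-2.265, -2.177, -0.0]
ft_force: [-3.0, 0.4, 4.8]
grip_width: 0.493
grip_force: 50.0
```

```bash
python3 -c "
from h import *
kn()"
```

```text
t 17.30 turned 1.195 Mz 0.040 [0.03 0.07 0.02] F [-4.   0.5  4.8] q7 -0.03
```

play_rows(
  increments=[
    [[0, 0, 0, 0, 0, 0.005, -1], [0, 0, 0, 0, 0, 0.01, -1], [0, 0, 0, 0, 0, 0.01, -1], [0, 0, 0, 0, 0, 0.01, -1]],
  ],
)

```text
time: 17.7
position: [0.5398, 0.0447, 0.1433]
tool_rot: [2.282, 2.159, 0.0]
ft_force: [-2.4, 0.0, 3.3]
grip_width: 0.493
grip_force: 50.0
```

```bash
python3 -c "
from h import *
kn()"
```

```text
t 17.85 turned 1.210 Mz 0.183 [0.19 0.17 0.19] F [-3.5  0.   4.6] q7 -0.04
```

The resistance is confirmed on the far side, and the torque crosses zero near 1.185 rad. I'll turn back to the middle.

play_rows(
  increments=[
    [[0, 0, 0, 0, 0, -0.008, -1], [0, 0, 0, 0, 0, -0.015, -1], [0, 0, 0, 0, 0, -0.015, -1], [0, 0, 0, 0, 0, -0.015, -1]],
  ],
)

```text
time: 18.25
position: [0.5397, 0.0447, 0.1433]
tool_rot: [-2.257, -2.186, -0.0]
ft_force: [-2.9, 1.4, 3.9]
grip_width: 0.496
grip_force: 50.0
```

```bash
python3 -c "
from h import *
kn();st()"
```

```text
t 18.40 turned 1.187 Mz -0.069 [-0.02 -0.1  -0.09] F [-2.4  0.   3.7] q7 -0.02
t 18.4 pos [0.5397 0.0447 0.1432] tooly deg -1.84 zaxis [-0.  0. -1.] F [-2.35  0.02  3.7 ] M [ 0.088  0.918 -0.09 ] grip 43.2 49.995906511321664 q [-0.69  0.25  0.63  1.91 -0.17  1.03 -0.02]
```

play_rows(
  increments=[
    [[0, 0, 0, 0, 0, 0, -0.02], [0, 0, 0, 0, 0, 0, 0.1], [0, 0, 0, 0, 0, 0, 0.4], [0, 0, 0, 0, 0, 0, 0.7], [0, 0, 0, 0, 0, 0, 0.9], [0, 0, 0, 0, 0, 0, 0.9], [0, 0, 0, 0, 0, 0, 0.9]],
  ],
)

```text
time: 19.1
position: [0.5398, 0.0447, 0.1433]
tool_rot: [2.257, 2.185, 0.0]
ft_force: [0.3, -0.4, -0.3]
grip_width: 0.903
grip_force: 0.0
```

play_rows(
  increments=[
    [[0, 0, -0.1, 0, 0, 0, 0.9], [0, 0, -0.25, 0, 0, 0, 0.9], [0, 0, -0.5, 0, 0, 0, 0.9], [0, 0, -0.8, 0, 0, 0, 0.9], [0, 0, -0.8, 0, 0, 0, 0.9]],
  ],
)

```text
time: 19.6
position: [0.5425, 0.0446, 0.2289]
tool_rot: [2.254, 2.182, 0.013]
ft_force: [-0.1, -0.7, -0.0]
grip_width: 0.953
grip_force: 0.0
```

play_rows(
  increments=[
    [[0.2, 0, 0, 0, 0, 0.09, 0.9], [0.4, 0, 0, 0, 0, 0.18, 0.9], [0.6, 0, 0, 0, 0, 0.27, 0.9], [0.8, 0, 0, 0, 0, 0.36, 0.9], [1, 0, 0, 0, 0, 0.45, 0.9], [1, 0, 0, 0, 0, 0.54, 0.9], [1, 0, 0, 0, 0, 0.63, 0.9], [1, 0, 0, 0, 0, 0.72, 0.9]],
  ],
)

```text
time: 20.4
position: [0.5429, 0.1448, 0.2238]
tool_rot: [-3.078, -0.628, -0.001]
ft_force: [0.4, 0.0, 0.3]
grip_width: 0.952
grip_force: 0.0
```

```bash
python3 -c "
from h import *
togo(.518,.1895,.145)
a=ctrl.get_image('scene')[:,:,::-1]; b=ctrl.get_image('top')[:,:,::-1]
cv2.imwrite('pics/rel_s.png',a);cv2.imwrite('pics/rel_t.png',b)
c=np.hstack([cv2.resize(a[110:240,170:290],None,fx=3,fy=3),cv2.resize(b[150:280,165:295],None,fx=3,fy=3)])
cv2.imwrite('pics/rel.png',c)"
```

```text
t 20.4 pos [0.5429 0.1448 0.2238] tooly deg -66.94 zaxis [ 0.001  0.    -1.   ] F [0.36 0.02 0.26] M [-0.044  0.137  0.002] grip 82.8 0.0 q [-0.93  0.21  0.7   1.79 -0.14  1.2  -1.35]
tool shift/0.1: [-0.055 -0.508  0.788]
```

View pics/rel.png

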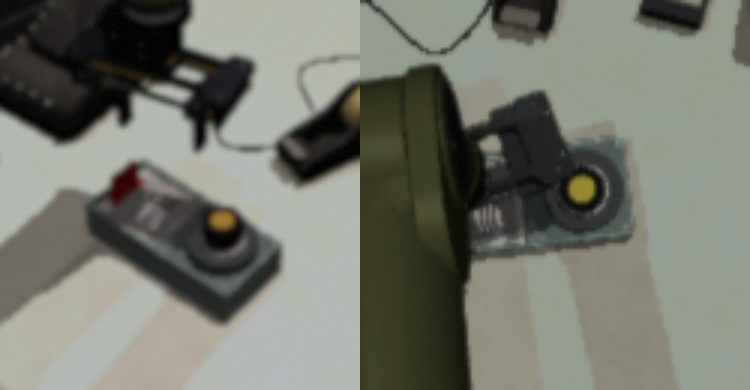

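The knob is free and the gripper is clear. The handle is at (125,185) in the left half of the picture. Now I'll move over it.

play_rows(
  increments=[
    [[-0.03, -0.25, 0, 0, 0, 0.08, 0.15], [-0.05, -0.5, 0.1, 0, 0, 0.165, 0.15], [-0.05, -0.51, 0.3, 0, 0, 0.165, 0.15], [-0.05, -0.51, 0.3, 0, 0, 0.165, 0.15], [-0.05, -0.51, 0.3, 0, 0, 0.165, 0.15], [-0.05, -0.51, 0.3, 0, 0, 0.165, 0.15]],
  ],
)

```text
time: 21.1
position: [0.519, 0.1887, 0.1944]
tool_rot: [-3.133, -0.233, -0.003]
ft_force: [-0.0, -0.9, -0.3]
grip_width: 0.588
grip_force: 0.0
```

```bash
python3 -c "
from h import *
togo(.518,.1895,.127)
a=ctrl.get_image('scene')[:,:,::-1]; b=ctrl.get_image('top')[:,:,::-1]
c=np.hstack([cv2.resize(a[110:240,170:290],None,fx=3,fy=3),cv2.resize(b[150:280,165:295],None,fx=3,fy=3)])
cv2.imwrite('pics/han.png',c)"
```

```text
t 21.1 pos [0.519  0.1887 0.1944] tooly deg -81.49 zaxis [ 0.002  0.    -1.   ] F [-0.03 -0.92 -0.33] M [-0.092  0.105 -0.015] grip 51.2 0.0 q [-1.01  0.21  0.7   1.84 -0.15  1.14 -1.69]
tool shift/0.1: [-0.01  -0.009  0.674]
```

View pics/han.png

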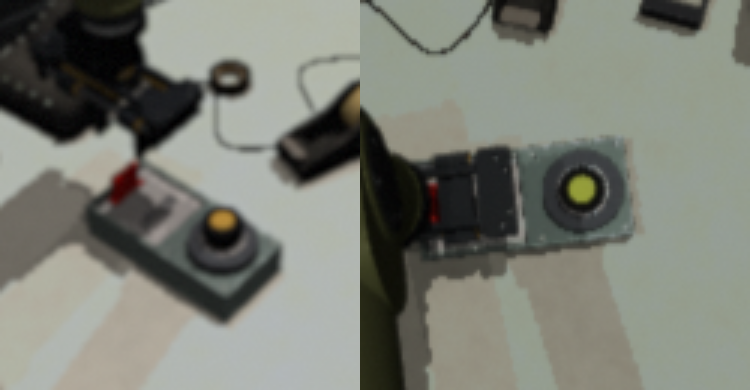

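The fingers straddle the red handle, with the gripper lined up with the box. Descending.

play_rows(
  increments=[
    [[-0.01, -0.01, 0.2, 0, 0, 0, 0.15], [-0.01, -0.01, 0.4, 0, 0, 0, 0.15], [-0.01, -0.01, 0.55, 0, 0, 0, 0.15], [-0.01, -0.01, 0.66, 0, 0, 0, 0.15], [-0.01, -0.01, 0.66, 0, 0, 0, 0.15], [-0.01, -0.01, 0.66, 0, 0, 0, 0.15], [-0.01, -0.01, 0.66, 0, 0, 0, 0.15]],
  ],
)

```text
time: 21.9
position: [0.5176, 0.1905, 0.1282]
tool_rot: [-3.132, -0.233, -0.002]
ft_force: [-0.9, 0.8, 0.8]
grip_width: 0.574
grip_force: 0.0
```

```bash
python3 -c "
from h import *
togo(.518,.1895,.127)"
```

```text
t 21.9 pos [0.5176 0.1905 0.1282] tooly deg -81.48 zaxis [ 0.001  0.001 -1.   ] F [-0.88  0.84  0.77] M [-0.082  0.089  0.008] grip 49.9 0.0 q [-0.99  0.3   0.67  1.9  -0.22  1.01 -1.64]
tool shift/0.1: [0.002 0.01  0.012]
```

play_rows(
  increments=[
    [[0, 0, 0.01, 0, 0, 0, -0.3], [0, 0, 0.01, 0, 0, 0, -0.6], [0, 0, 0.01, 0, 0, 0, -1], [0, 0, 0.01, 0, 0, 0, -1], [0, 0, 0.01, 0, 0, 0, -1], [0, 0, 0.01, 0, 0, 0, -1], [0, 0, 0.01, 0, 0, 0, -1]],
  ],
  squeeze=15,
)

```text
time: 22.6
position: [0.5171, 0.1892, 0.1263]
tool_rot: [3.132, 0.232, 0.0]
ft_force: [-0.3, -1.3, 1.0]
grip_width: 0.113
grip_force: 15.0
```

```bash
python3 -c "
from h import *
st()"
```

```text
t 22.6 pos [0.5171 0.1892 0.1263] tooly deg -81.51 zaxis [ 0.    -0.001 -1.   ] F [-0.31 -1.35  1.03] M [-0.756  0.161  0.083] grip 9.8 14.998276914702728 q [-0.99  0.3   0.67  1.91 -0.22  1.01 -1.64]
```

play_rows(
  increments=[
    [[0, 0.02, 0, 0, 0, 0, -1], [0, 0.04, 0, 0, 0, 0, -1], [0, 0.06, 0, 0, 0, 0, -1], [0, 0.08, 0, 0, 0, 0, -1], [0, 0.09, 0, 0, 0, 0, -1], [0, 0.09, 0, 0, 0, 0, -1]],
  ],
)

```text
time: 23.2
position: [0.5183, 0.1812, 0.1263]
tool_rot: [-3.133, -0.233, -0.0]
ft_force: [0.5, 1.5, -0.3]
grip_width: 0.112
grip_force: 15.0
```

```bash
python3 -c "
from h import *
st()"
```

```text
t 23.2 pos [0.5183 0.1812 0.1263] tooly deg -81.49 zaxis [ 0.  0. -1.] F [ 0.46  1.47 -0.31] M [0.12  0.139 0.102] grip 9.7 14.999994118697941 q [-0.97  0.3   0.68  1.91 -0.22  1.01 -1.62]
```

Eight millimetres of travel with only friction. I'll continue in two steps.

play_rows(
  increments=[
    [[0, 0.02, 0, 0, 0, 0, -1], [0, 0.04, 0, 0, 0, 0, -1], [0, 0.06, 0, 0, 0, 0, -1], [0, 0.06, 0, 0, 0, 0, -1]],
  ],
)

```text
time: 23.6
position: [0.5193, 0.1749, 0.1263]
tool_rot: [3.133, 0.232, 0.0]
ft_force: [0.8, 0.5, -0.3]
grip_width: 0.114
grip_force: 15.0
```

```bash
python3 -c "
from h import *
st()"
```

```text
t 23.6 pos [0.5193 0.1749 0.1263] tooly deg -81.51 zaxis [ 0. -0. -1.] F [ 0.82  0.47 -0.3 ] M [-0.014  0.141  0.125] grip 9.9 14.99999818392098 q [-0.97  0.29  0.68  1.91 -0.22  1.01 -1.61]
```

Unblocked: 14.5 mm travelled.

play_rows(
  increments=[
    [[0, 0.08, 0, 0, 0, 0, -1], [0, 0.16, 0, 0, 0, 0, -1], [0, 0.24, 0, 0, 0, 0, -1], [0, 0.32, 0, 0, 0, 0, -1], [0, 0.4, 0, 0, 0, 0, -1], [0, 0.46, 0, 0, 0, 0, -1], [0, 0.5, 0, 0, 0, 0, -1], [0, 0.5, 0, 0, 0, 0, -1]],
  ],
)

```text
time: 24.4
position: [0.527, 0.1247, 0.1263]
tool_rot: [3.132, 0.232, 0.001]
ft_force: [2.1, -1.4, -0.9]
grip_width: 0.115
grip_force: 15.0
```

play_rows(
  increments=[
    [[0, 0.01, 0, 0, 0, 0, -1], [0, 0.02, 0, 0, 0, 0, -1], [0, 0.03, 0, 0, 0, 0, -1], [0, 0.04, 0, 0, 0, 0, -1], [0, 0.05, 0, 0, 0, 0, -1], [0, 0.05, 0, 0, 0, 0, -1]],
  ],
)

```text
time: 25.0
position: [0.5275, 0.1211, 0.1264]
tool_rot: [-3.133, -0.233, -0.001]
ft_force: [3.1, 1.3, -1.5]
grip_width: 0.114
grip_force: 15.0
```

```bash
python3 -c "
from h import *
s,_=st(); print(np.hypot(*(s['position'][:2]-[.5171,.1892])))"
```

```text
t 25.0 pos [0.5275 0.1211 0.1264] tooly deg -81.48 zaxis [ 0.001  0.    -1.   ] F [ 3.05  1.34 -1.54] M [ 0.283 -0.509  0.071] grip 10.0 14.999622884206474 q [-0.9   0.28  0.71  1.93 -0.22  1.   -1.51]
0.06890586834773327
```

play_rows(
  increments=[
    [[0.01, 0.01, 0, 0, 0, 0, -1], [0.01, 0.02, 0, 0, 0, 0, -1], [0.01, 0.03, 0, 0, 0, 0, -1], [0.01, 0.03, 0, 0, 0, 0, -1]],
  ],
)

```text
time: 25.4
position: [0.5279, 0.1196, 0.1263]
tool_rot: [-3.131, -0.234, 0.003]
ft_force: [-1.4, 4.6, 2.3]
grip_width: 0.112
grip_force: 15.0
```

```bash
python3 -c "
from h import *
s,_=st(); print(np.hypot(*(s['position'][:2]-[.5171,.1892])))"
```

```text
t 25.4 pos [0.5279 0.1196 0.1263] tooly deg -81.43 zaxis [-0.002  0.002 -1.   ] F [-1.45  4.63  2.26] M [0.874 0.505 0.096] grip 9.7 15.011478122323751 q [-0.89  0.29  0.71  1.93 -0.22  1.01 -1.51]
0.0704158435188196
```

The stop is reached at about 70 mm. I'll release with a narrow opening and lift.

play_rows(
  increments=[
    [[0, 0.01, 0, 0, 0, 0, -1], [0, 0.01, 0, 0, 0, 0, -1], [0, 0, 0, 0, 0, 0, -0.6], [0, -0.01, 0, 0, 0, 0, -0.35], [0, -0.01, 0, 0, 0, 0, -0.35], [0, -0.01, 0, 0, 0, 0, -0.35], [0, -0.01, 0, 0, 0, 0, -0.35]],
  ],
)

```text
time: 26.1
position: [0.5286, 0.1188, 0.1262]
tool_rot: [3.133, 0.232, -0.0]
ft_force: [0.1, 0.6, 0.8]
grip_width: 0.316
grip_force: 0.0
```

play_rows(
  increments=[
    [[0, 0, -0.1, 0, 0, 0, -0.35], [0, 0, -0.25, 0, 0, 0, -0.35], [0, 0, -0.5, 0, 0, 0, -0.35], [0, 0, -0.9, 0, 0, 0, -0.35], [0, 0, -1, 0, 0, 0, -0.35], [0, 0, -1, 0, 0, 0, -0.35]],
  ],
)

```text
time: 26.7
position: [0.5301, 0.1195, 0.2293]
tool_rot: [-3.13, -0.233, -0.008]
ft_force: [-0.5, -0.5, -0.1]
grip_width: 0.327
grip_force: 0.0
```

play_rows(
  increments=[
    [[-0.3, -0.4, 0, 0, 0, 0, -0.35], [-0.5, -0.8, 0, 0, 0, 0, -0.35], [-0.6, -1, 0, 0, 0, 0, -0.35], [-0.6, -1, 0, 0, 0, 0, -0.35]],
  ],
)

```text
time: 27.1
position: [0.4514, 0.2126, 0.2251]
tool_rot: [-3.132, -0.244, 0.004]
ft_force: [-0.4, 0.2, 0.2]
grip_width: 0.324
grip_force: 0.0
```

```bash
python3 -c "
from h import *
s,_=st()
a=ctrl.get_image('scene')[:,:,::-1]; b=ctrl.get_image('top')[:,:,::-1]
cv2.imwrite('pics/e_s.png',a);cv2.imwrite('pics/e_t.png',b)
c=np.hstack([cv2.resize(a[110:240,170:290],None,fx=3,fy=3),cv2.resize(b[150:280,165:295],None,fx=3,fy=3)])
cv2.imwrite('pics/end.png',c)"
```

```text
t 27.1 pos [0.4514 0.2126 0.2251] tooly deg -81.08 zaxis [-0.003  0.    -1.   ] F [-0.42  0.21  0.17] M [-0.061  0.189  0.013] grip 28.2 0.0 q [-1.12  0.04  0.64  1.93 -0.03  1.19 -1.88]
```

View pics/end.png

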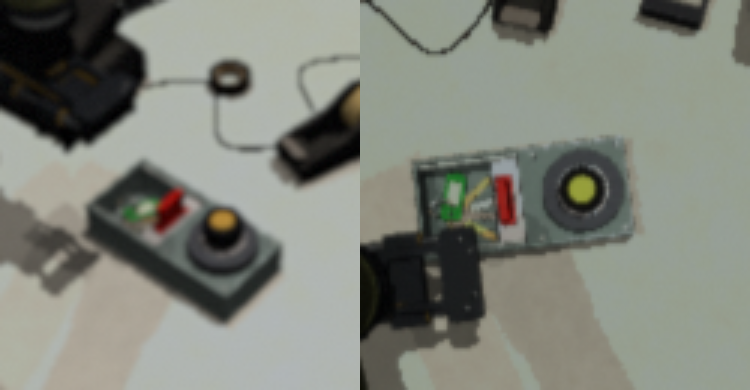

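The shutter is open with the handle at (170,208), the keys and green tag are exposed, and the gripper is clear. I'll check the travel and hand in.

Run:
```python
from h import *
P={}
for n,(x0,y0,x1,y1) in(("scene",(200,155,240,200)),("top",(200,200,225,235))):
    hsv=cv2.cvtColor(cv2.imread(f"pics/e_{n[0]}.png"),cv2.COLOR_BGR2HSV).astype(int); H,S,V=[hsv[...,i] for i in range(3)]
    m=np.zeros(H.shape,bool); m[y0:y1,x0:x1]=1; m&=((H<8)|(H>172))&(S>130)&(V>70); ys,xs=np.nonzero(m); P[n]=(xs.mean(),ys.mean())
X=tri(P["scene"],P["top"]); d=np.hypot(*(X-[.5152,.188,0])[:2]); print(X,"travel",d)
if .066<d<.075: print(ctrl.close_job())
```

```text
[0.52523669 0.11787893 0.06721288] travel 0.07083571824081335
the job is handed in; nothing more can be done
None
```

The job is done and handed in at about 27 s: I felt the notch about 1.19 rad clockwise and released the knob there. The shutter then slid freely to its stop (about 70 mm), so the keys can be reached, and the arm is clear of everything.

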